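# Set the plate gap of a bench disc mill

## Task

Set the gap of the bench disc mill: turn the steel ring on top clockwise (seen from above) until you feel the two grinding plates touch, stopping there without forcing it, then back the ring off exactly three clicks. Then swing the lock lever all the way across to its other end, let go, and leave the other things on the bench alone.

Things in the scene. Friction and masses are not known exactly. Their poses are not given: they have to be found in the camera images.
- mill: bench disc mill bolted to the bench: dark base 150 x 200 x 22 mm, two steel pillars (24 mm thick, 70 mm to the left and right of the axis), a cross head 85 x 185 mm whose top is 96 mm above the bench. Origin: centre of its underside, on the vertical axis shared by ring and plates; its x axis points away from the robot at yaw 0, and its yaw varies by about 0.4 rad.
- ring_grip (a point): centre of the adjusting ring, on its axis, half-way up the part to grip, 127 mm above the bench: round knurled steel ring, 53 mm in diameter, 30 mm high (112 to 142 mm up), a 24 mm hub 8 mm higher, 16 mm free beneath it. Grip it across its diameter from above, at any yaw; fingers have 65 mm of free room round the axis. The point turns with the ring; x along the dark ridge on its top.
- ring: the same ring, origin on its axis 106 mm up. It clicks 18 times a turn (20 degrees, 0.349 rad each), rests only in a click, and settles into the nearest when let go; the plates touch just at a click. Turning it takes up to about 0.13 N m. The angle of touch differs every time and cannot be seen: 2 to 7 clicks clockwise of the start.
- upper_plate: upper grinding plate, steel disc 84 mm in diameter under the cross head; turning the ring clockwise lowers it 1 mm per rad; it does not turn itself. Origin: centre of its lower face. From touch on, the ring's torque rises steeply (6 to 10 N m per rad, so turn in small steps): well in touch at 0.25 to 0.35 N m, damaged above about 0.75 N m.
- lower_plate: lower grinding plate, fixed, dark steel disc 88 mm in diameter. Origin: centre of its upper face, 45 mm above the bench; the gap is the upper plate's height above this one (0 at touch, 0.35 mm per click).
- lever_post (a point): point 126 mm above the bench on the axis of the lock lever's upright black post, 10 mm below the post's top (14 mm thick, standing from 100 to 136 mm). The post stands on the free end of the flat lever (its top 108 mm up), 55 mm from its pivot.
- lever_pivot (a point): vertical pivot axis of the lock lever, on the cross head 78 mm to the -y side of the ring's axis, at the same height as lever_post.
- lock_lever (a joint): angle of the lock lever in rad: 0 = open (post on the mill's -x side, lever 0.7 rad off the mill's -y direction), 1.4 = locked, at its stop (post on the +x side). It grows counter-clockwise from above; stiff, about 1.5 N at the post, stays where it is left.
- oil_bottle: loose white plastic bottle, 52 mm in diameter, 130 mm high, bystander. Origin: centre of its underside.
- spare_plate: loose spare grinding plate, dark steel ring 84 mm in diameter, 12 mm high, bystander. Origin: centre of its underside.
- wrench: loose steel wrench 160 mm long, bystander.

How it is judged:
On the way, in this order (a step that is already met when the one before it is completed fails the run):
1. the ring is turned until the plates touch and it bears on the mill, the lock lever still open (contact force between ring and mill above 5 N and value of joint lock_lever below 0.4 rad), for 0.05 s.
2. the ring is backed off three clicks, the lock lever still open (z of upper_plate in the frame of lower_plate between 0.00087 and 0.00122 m and value of joint lock_lever below 0.4 rad), for 0.3 s.
At the end, for the whole second after the job is handed in: The upper plate stands three clicks (1.05 mm, within half a click: 0.87 to 1.22 mm) above touch, and the lock lever is across at its far end (above 1.2 of 1.4 rad) and at rest (z of upper_plate in the frame of lower_plate between 0.00087 and 0.00122 m and value of joint lock_lever above 1.2 rad and velocity of joint lock_lever below 0.1 rad/s).
It fails at once if the ring is forced after touch (it bears on the mill with more than 40 N, about 0.75 N m of torque) (contact force between ring and mill above 40 N).
It fails at once if the oil bottle is moved by more than 30 mm or tipped (distance of oil_bottle from where it was at the start of the episode above 0.03 m or angle between oil_bottle's own z axis and vertical above 0.3 rad).
It fails at once if the spare plate or the wrench is moved by more than 30 mm (distance of any of spare_plate, wrench from where it was at the start of the episode above 0.03 m).
It also fails if it takes over 72 s, if anything falls off the work surface, if the arm or the gripper's body presses on something with over 40 N, if the wrist force passes 120 N, or if a joint passes its speed limit or range.

## Robot

A 7-joint arm with a two-finger parallel gripper is mounted at the origin on the work surface. World frame = base frame: x ahead of the robot, y to its left, z up, the work surface at z = 0. Lengths are in m, angles in rad, forces in N, time in s.
With the tool pointing down it reaches from about 0.4 to 0.85 m from the base axis. Payload 10.4 kg.
Tool frame: the origin (TCP) lies at the very end of the fingers, on their centre line; the grasp point (between the pads) lies r.grasp_offset behind it (r.grasp_offset is the distance from the TCP to the grasp point, in m); z points along the fingers, y is the direction in which the jaws open and shut (so a half turn about z gives the same grasp; the last joint's range is limited). The gripper opens to 87 mm and grips with 3 to 60 N. Pads are 19 mm wide; open, the fingers measure 117 mm over their backs; the gripper's body (75 mm by 190 mm) begins 51 mm behind the grasp point.
Start: joints at [1.176, 0.332, -0.065, 1.46, 0.022, 1.35, -0.088], TCP at [0.227, -0.582, 0.193] pointing down, gripper open.
Joint ranges: [-2.6, 2.6], [-0.5, 2.12], [-1.47, 1.34], [0.16, 2.42], [-1.27, 4.41], [0.06, 2.06], [-2.6, 2.6]. Speed limits (rad/s): [2.22, 2.22, 2.79, 2.79, 3.14, 3.14, 3.14].

## Interface

Orientations are given as a unit quaternion [x, y, z, w].
In Python, from bench import read_state, cams, job, r gives the robot as it stands. The module is installed in compiled form; this text tells all that it offers.
- The arm moves only by the tool arm_command, never from a script. Its argument "increments" is a list of rows, each an object of numbers: "gripper": the opening in per cent of the stroke, from 0 (shut) to 100 (fully open); "dx", "dy", "dz": the shift along the tool's x, y, z in m; "spin": the turn about the tool's z in degrees. In form: [{"gripper": .., "dx": .., "dy": .., "dz": .., "spin": ..}, ...]. A call has exactly 8 rows; each row shifts and turns the commanded pose from where the row before left it, along the tool's axes as they then stand; what a row does not reach is not made up. A row lasts 1/8 s, in which the tool goes at most 62.5 mm and 10.7 degrees, less where a joint would pass 70% of its speed; a pose out of reach is approached as far as the arm can. A call with a gripper value outside its range is refused whole. The fingers move at their own pace and stop on an object; "grip_force" is the grip in N (left out, the last holds). Time passes only in rows, so rows that do not move let the fingers close, or fill a call up. It gives the time, the measured TCP pose, the force and the opening at its end, in the units of the state.
- read_state(): the state, without advancing time (a new reading comes with each control period).
- cams.camera(name): name is "side" or "top" or "wrist"; returns the picture (384x512x3 uint8, red, green, blue); there is no depth.
- cams.camera_info(name): a dict with "K" (3x3 intrinsics, pixels), "rvec" (rotation vector, rad) and "tvec" (3), from world to camera coordinates, as OpenCV has them. Camera axes: x right, y down, z forward; pixel columns grow to the right and rows downward; lengths in m; the calibration is good to about 2 mm. A picture is of the moment at which its call begins: read the wrist's pose just before it. camera_info takes no time and is no camera call; for the wrist camera it gives the pose at the moment of the call.
- job.close_job(): hands the job in, once; it reports no verdict.
The state is a dict: "time": time; "joint_positions": joint angles; "joint_vel": joint speeds; "joint_torque": joint torques, N m; "ee_pos": TCP position; "eef_rot": TCP orientation; "ft_force": force on the tool from outside, world axes, zero at the start; "torque": the same for the moment, N m; "width": finger opening in m.
Only numpy, scipy, OpenCV 4.12 (cv2) and the standard library are available. Lean on these libraries where they do the work, as an engineer would, in place of code of your own. Each camera call takes 0.05 s, during which the arm holds its last target.

## Working session

There is one attempt and no reset: what is moved stays moved. The work goes in short steps, Python scripts to look and compute and a tool call to move; the robot and the scene stay as the last step left them, time stands still between calls to the robot, and variables do not carry over. Pictures are saved under pics/ and viewed, and the job is handed in when it is done.

Besides the shell and the picture viewer there is one more tool, called by a JSON object that holds its "api" and its "payload". arm_command: Moves the arm, as the interface text tells. Its arguments: {"type":"object","properties":{"increments":{"type":"array","items":{"type":"object","properties":{"gripper":{"type":"number"},"dx":{"type":"number"},"dy":{"type":"number"},"dz":{"type":"number"},"spin":{"type":"number"}}}},"grip_force":{"type":"number"}},"required":["increments"]}

```bash
mkdir -p pics
python3 - <<'E'
from bench import read_state,cams,job,r
import cv2
s=read_state(); print({k:s[k] for k in s}); print(r.grasp_offset)
for n in("top","side","wrist"):
    im=cams.camera(n); cv2.imwrite(f"pics/{n}0.png",im[:,:,::-1]); print(n,cams.camera_info(n))
E
```

```text
{'time': 0.0, 'joint_positions': array([ 1.17641609,  0.33285236, -0.06471908,  1.46093147,  0.02163276,
        1.34989503, -0.08847617]), 'joint_vel': array([-0.00049003,  0.00099656, -0.00012233,  0.00082549,  0.00036478,
       -0.00036311,  0.00147156]), 'joint_torque': array([-4.54349138e-04, -6.23246956e+01,  2.38558918e-02, -3.89909756e+01,
       -6.13306649e-02,  3.93581972e-02,  2.84239781e-05]), 'ee_pos': array([ 0.22688595, -0.58191125,  0.19227091]), 'eef_rot': array([ 9.82765435e-01,  1.84855665e-01, -1.72446960e-04, -6.72989325e-04]), 'ft_force': array([0.78503064, 0.93606121, 0.13969554]), 'torque': array([-0.0024459 ,  0.0384184 ,  0.03471621]), 'width': 0.08682567553213054}
0.0187
top {'K': array([[457.36102776,   0.        , 255.53535014],
       [  0.        , 457.36102776, 189.60616389],
       [  0.        ,   0.        ,   1.        ]]), 'rvec': array([ 2.14876941, -2.10591812,  0.17636414]), 'tvec': array([0.00300894, 0.58052445, 1.36588691])}
side {'K': array([[463.03533108,   0.        , 256.73638393],
       [  0.        , 463.03533108, 189.6335845 ],
       [  0.        ,   0.        ,   1.        ]]), 'rvec': array([ 0.76673925, -2.64041762,  1.02224824]), 'tvec': array([0.47072646, 0.29532629, 1.11768438])}
wrist {'K': array([[293.13109206,   0.        , 263.56890409],
       [  0.        , 293.13109206, 194.82575434],
       [  0.        ,   0.        ,   1.        ]]), 'rvec': array([-2.39589708,  1.63875264,  0.23137853]), 'tvec': array([-0.62448057, -0.03331006,  0.39010805])}
```

View pics/top0.png

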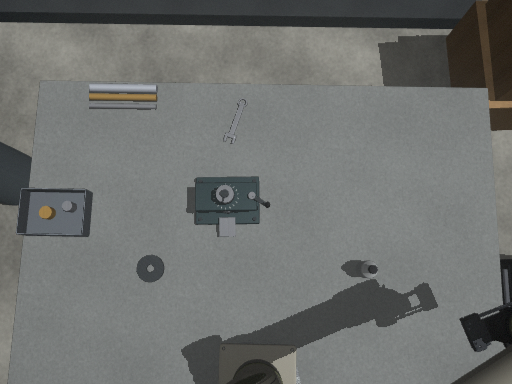

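View pics/side0.png

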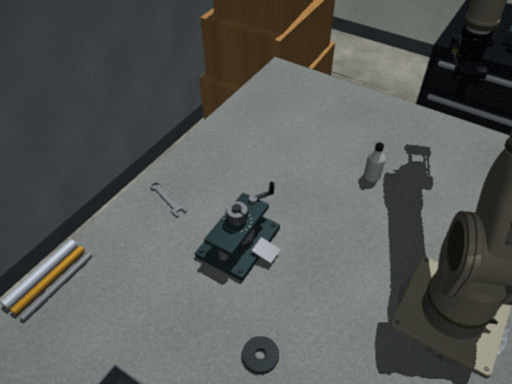

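View pics/wrist0.png

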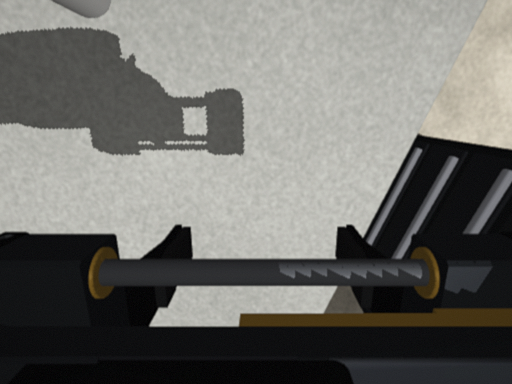

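The top view shows the mill at about (227,200), with the ring at (225,194), the lever pivot at (252,196) and the post at (267,204). The bottle is at (370,269), the spare plate at (150,268) and the wrench at (235,120). I'll zoom in next.

```bash
cat > h.py <<'E'
import numpy as np, cv2
from bench import cams,read_state
def ray(info,px):
    K=info['K'];R=cv2.Rodrigues(np.array(info['rvec']))[0];t=np.array(info['tvec'])
    c=-R.T@t; p=cv2.undistortPoints(np.array([[px]],float),K,None)[0,0]
    d=R.T@np.array([p[0],p[1],1]); return c,d
def onz(info,px,z):
    c,d=ray(info,px); return c+d*(z-c[2])/d[2]
def tri(i1,p1,i2,p2):
    c1,d1=ray(i1,p1);c2,d2=ray(i2,p2)
    A=np.stack([d1,-d2],1); s=np.linalg.lstsq(A,c2-c1,rcond=None)[0]
    a=c1+d1*s[0];b=c2+d2*s[1]; return (a+b)/2,np.linalg.norm(a-b)
def proj(info,P):
    return cv2.projectPoints(np.array([P],float),np.array(info['rvec']),np.array(info['tvec']),info['K'],None)[0][0,0]
E
python3 - <<'E'
import cv2
a=cv2.imread('pics/top0.png')[165:245,180:280]; cv2.imwrite('pics/topz.png',cv2.resize(a,None,fx=7,fy=7,interpolation=cv2.INTER_CUBIC))
a=cv2.imread('pics/side0.png')[175:285,185:295]; cv2.imwrite('pics/sidez.png',cv2.resize(a,None,fx=5,fy=5,interpolation=cv2.INTER_CUBIC))
E
```

```text
(no output)
```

View pics/topz.png

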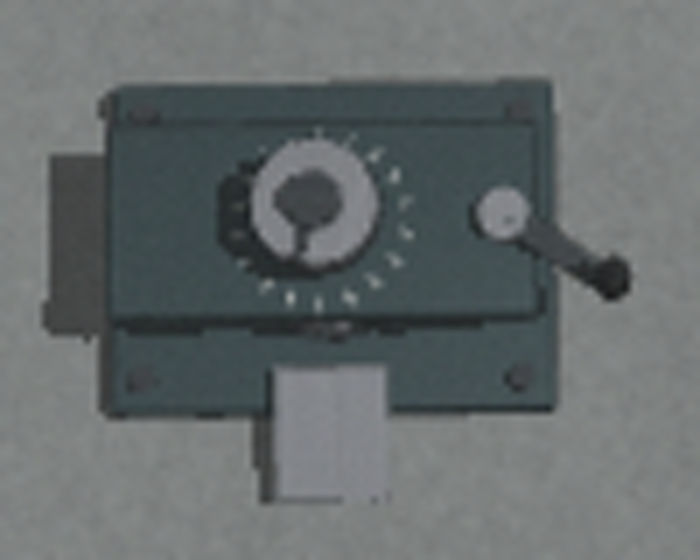

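View pics/sidez.png

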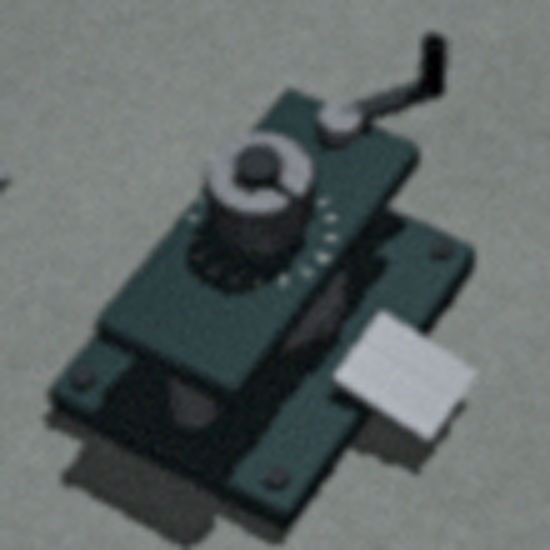

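```bash
cat > m.py <<'E'
from h import *
ti=cams.camera_info('top');si=cams.camera_info('side')
Z=lambda x,y:((x+.5)/7-.5+180,(y+.5)/7-.5+165)
S=lambda x,y:((x+.5)/5-.5+185,(y+.5)/5-.5+175)
rt=onz(ti,Z(314,203),.142); print('ring top',rt, 'diam',np.linalg.norm(onz(ti,Z(250,203),.142)-onz(ti,Z(378,203),.142)))
print('ring side', onz(si,S(259,177),.142), tri(ti,Z(314,203),si,S(259,177)))
hub=tri(ti,Z(308,199),si,S(259,163));print('hub',hub)
pt=onz(ti,Z(614,277),.136);print('post top',pt, 'side',onz(si,S(434,42),.136), tri(ti,Z(614,277),si,S(434,42)))
pv=onz(ti,Z(502,213),.112);print('pivot',pv,'side',onz(si,S(339,120),.115))
# mill yaw from head corners z=.096
c=[onz(ti,Z(*q),.096) for q in [(110,120),(535,120),(545,316),(112,320)]]
print(np.round(c,4)); print('ridge',onz(ti,Z(302,250),.142)-rt)
for a,b in((0,1),(3,2)):
    d=c[a]-c[b];print('y dir yaw',np.arctan2(d[1],d[0])-np.pi/2,np.linalg.norm(d))
d=rt[:2]-pv[:2];print('ring-pivot',np.linalg.norm(d),np.arctan2(d[1],d[0])-np.pi/2)
print('post-pivot',np.linalg.norm(pt[:2]-pv[:2]),np.arctan2(*(pt-pv)[[1,0]]))
E
python3 m.py
```

```text
ring top [0.5509429  0.10347286 0.142     ] diam 0.05287008298797033
ring side [0.54881326 0.10745167 0.142     ] (array([0.55169995, 0.10383666, 0.13655387]), np.float64(0.00029944838650864975))
hub (array([0.55076024, 0.1051484 , 0.1494653 ]), np.float64(0.0012313744450196207))
post top [ 0.52341174 -0.02095044  0.136     ] side [ 0.52586398 -0.02273446  0.136     ] (array([ 0.52373116, -0.02060428,  0.13888932]), np.float64(0.0015669752831390523))
pivot [0.55316273 0.02633021 0.112     ] side [0.54879393 0.03471932 0.115     ]
[[0.5929 0.1959 0.096 ]
 [0.5965 0.0134 0.096 ]
 [0.5118 0.0074 0.096 ]
 [0.5065 0.1913 0.096 ]]
ridge [-0.01970837  0.00430784  0.        ]
y dir yaw 0.01951474410751608 0.18256171245182495
y dir yaw 0.029193148069602604 0.18398396545670784
ring-pivot 0.07717458398454545 0.028767689556195686
post-pivot 0.05586216429026386 -2.1324404926848257
```

{"api": "arm_command", "payload": {"increments": [{"dx":0.0394,"dy":-0.0372},{"dx":0.0394,"dy":-0.0372},{"dx":0.0394,"dy":-0.0372},{"dx":0.0394,"dy":-0.0372},{"dx":0.0394,"dy":-0.0372},{"dx":0.0394,"dy":-0.0372},{"dx":0.0394,"dy":-0.0372},{"dx":0.0394,"dy":-0.0372}]}}

```text
validation failed for argument at $.in...
```

{"api": "arm_command", "payload": {"increments": [{"dx":0.0394,"dy":-0.0372},{"dx":0.0394,"dy":-0.0372},{"dx":0.0394,"dy":-0.0372},{"dx":0.0394,"dy":-0.0372},{"dx":0.0394,"dy":-0.0372},{"dx":0.0394,"dy":-0.0372},{"spin":-10},{"spin":-10}]}}

```text
validation failed for argument at $.in...
```

```bash
cat > st.py <<'E'
from h import *
from scipy.spatial.transform import Rotation as Ro
s=read_state();R=Ro.from_quat(s['eef_rot']).as_matrix()
print('t',s['time'],'j',np.round(s['joint_positions'],3),'p',np.round(s['ee_pos'],4),'yaw',round(np.degrees(np.arctan2(R[1,0],R[0,0])),2),'tilt',np.round(R[:,2],4))
print('F',np.round(s['ft_force'],2),'T',np.round(s['torque'],3),'tau7',round(s['joint_torque'][6],4),'w',s['width'])
tgt=np.array([0.551,0.104,0.1083]);print('to ring in tool axes',np.round(R.T@(tgt-s['ee_pos']),4))
E
python3 st.py
```

```text
t 0.15 j [ 1.176  0.333 -0.065  1.461  0.022  1.35  -0.088] p [ 0.2269 -0.582   0.1925] yaw 21.3 tilt [-4.e-04  1.e-03 -1.e+00]
F [-0.33  0.71 -0.05] T [ 0.008  0.033 -0.03 ] tau7 0.0001 w 0.08695946529604377
to ring in tool axes [ 0.5512 -0.5213  0.0847]
```

{"api": "arm_command", "payload": {"increments": [{"gripper":100,"dx":0.0394,"dy":-0.0372,"dz":0,"spin":0},{"gripper":100,"dx":0.0394,"dy":-0.0372,"dz":0,"spin":0},{"gripper":100,"dx":0.0394,"dy":-0.0372,"dz":0,"spin":0},{"gripper":100,"dx":0.0394,"dy":-0.0372,"dz":0,"spin":0},{"gripper":100,"dx":0.0394,"dy":-0.0372,"dz":0,"spin":0},{"gripper":100,"dx":0.0394,"dy":-0.0372,"dz":0,"spin":0},{"gripper":100,"dx":0.0394,"dy":-0.0372,"dz":0,"spin":0},{"gripper":100,"dx":0.0394,"dy":-0.0372,"dz":0,"spin":0}]}}

```text
time: 1.15
ee_pos: [0.413, -0.1889, 0.1931]
eef_rot: [0.983, 0.185, 0.0, 0.0]
ft_force: [0.5, -0.8, 0.7]
width: 0.0871
```

{"api": "arm_command", "payload": {"increments": [{"gripper":100,"dx":0.0394,"dy":-0.0372,"dz":0,"spin":0},{"gripper":100,"dx":0.0394,"dy":-0.0372,"dz":0,"spin":0},{"gripper":100,"dx":0.0394,"dy":-0.0372,"dz":0,"spin":0},{"gripper":100,"dx":0.0394,"dy":-0.0372,"dz":0,"spin":0},{"gripper":100,"dx":0.0394,"dy":-0.0372,"dz":0,"spin":0},{"gripper":100,"dx":0.0394,"dy":-0.0372,"dz":0,"spin":0},{"gripper":100,"dx":0,"dy":0,"dz":0,"spin":-10},{"gripper":100,"dx":0,"dy":0,"dz":0,"spin":-10}]}}

```text
time: 2.15
ee_pos: [0.5516, 0.1042, 0.1925]
eef_rot: [0.934, 0.356, -0.0, -0.0]
ft_force: [-0.5, 0.3, -0.5]
width: 0.0872
```

```bash
python3 st.py
```

```text
t 2.15 j [ 0.375  0.277 -0.762  1.601  0.195  1.342 -1.255] p [0.5516 0.1042 0.1925] yaw 41.72 tilt [-9.e-04  3.e-04 -1.e+00]
F [-0.47  0.26 -0.45] T [-0.051 -0.001  0.065] tau7 -2.9548 w 0.08717170068895776
to ring in tool axes [-0.0006 -0.0002  0.0842]
```

{"api": "arm_command", "payload": {"increments": [{"gripper":100,"dx":0,"dy":0,"dz":0,"spin":-10.5},{"gripper":100,"dx":0,"dy":0,"dz":0,"spin":-10.5},{"gripper":100,"dx":0,"dy":0,"dz":0,"spin":-10.5},{"gripper":100,"dx":0,"dy":0,"dz":0,"spin":-10.5},{"gripper":100,"dx":0,"dy":0,"dz":0,"spin":-10.5},{"gripper":100,"dx":0,"dy":0,"dz":0,"spin":-10.5},{"gripper":100,"dx":0,"dy":0,"dz":0,"spin":-10.5},{"gripper":100,"dx":0,"dy":0,"dz":0,"spin":-10.5}]}}

```text
time: 3.15
ee_pos: [0.5517, 0.1031, 0.1928]
eef_rot: [0.457, 0.89, -0.0, -0.0]
ft_force: [0.4, -0.6, -0.4]
width: 0.0872
```

{"api": "arm_command", "payload": {"increments": [{"gripper":100,"dx":0,"dy":0,"dz":0,"spin":-10.5},{"gripper":100,"dx":0,"dy":0,"dz":0,"spin":-10.5},{"gripper":100,"dx":0,"dy":0,"dz":0,"spin":0},{"gripper":100,"dx":0,"dy":0,"dz":0,"spin":0},{"gripper":100,"dx":0,"dy":0,"dz":0,"spin":0},{"gripper":100,"dx":0,"dy":0,"dz":0,"spin":0},{"gripper":100,"dx":0,"dy":0,"dz":0,"spin":0},{"gripper":100,"dx":0,"dy":0,"dz":0,"spin":0}]}}

```text
time: 4.15
ee_pos: [0.5518, 0.1033, 0.193]
eef_rot: [0.29, 0.957, -0.0, 0.0]
ft_force: [0.5, -1.1, 0.3]
width: 0.0872
```

```bash
python3 st.py
python3 - <<'E'
from h import *
i=cams.camera_info('wrist');im=cams.camera('wrist')[:,:,::-1].copy();cv2.imwrite('pics/w1.png',im)
print(proj(i,[.551,.104,.142]),proj(i,[.551,.104,.15]),proj(i,[.521,-.019,.136]))
E
```

```text
t 4.15 j [ 0.584  0.361 -1.047  1.592  0.317  1.373  0.484] p [0.5518 0.1033 0.193 ] yaw 146.28 tilt [ 1.e-04 -1.e-04 -1.e+00]
F [ 0.54 -1.14  0.34] T [ 0.039 -0.125 -0.043] tau7 -0.0097 w 0.0871714074918638
to ring in tool axes [0.0011 0.0002 0.0847]
[264.44499285 200.80062617] [264.47599733 203.6264227 ] [135.87049666 243.72279137]
```

View pics/w1.png

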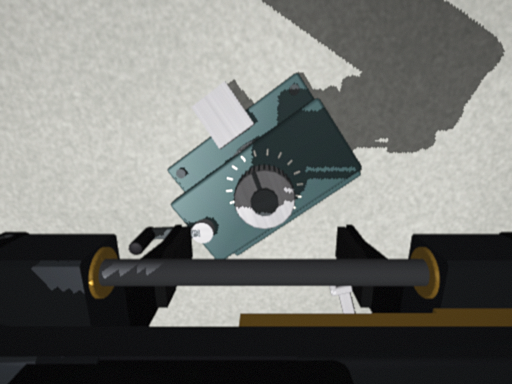

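Run:
```python
from h import *
i=cams.camera_info('wrist');im=cv2.imread('pics/w1.png')
a=im[130:260,190:340]; cv2.imwrite('pics/w1z.png',cv2.resize(a,None,fx=5,fy=5,interpolation=cv2.INTER_CUBIC))
print(onz(i,(264.4,200.8),.142),onz(i,(264.4,197),.142))
```

```text
[0.55097658 0.10396222 0.142     ] [0.54812583 0.10586468 0.142     ]
```

View pics/w1z.png

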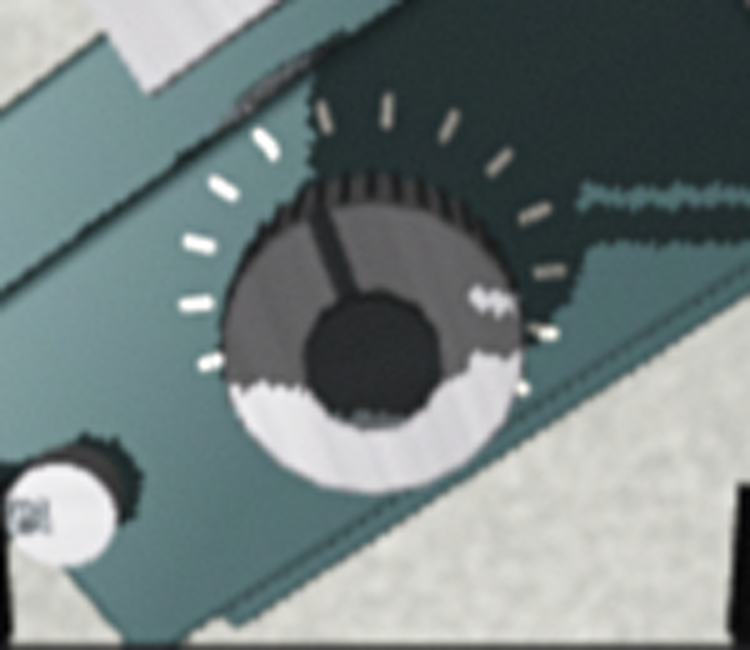

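{"api": "arm_command", "payload": {"increments": [{"gripper":100,"dx":0.0024,"dy":0.0003,"dz":0.025,"spin":0},{"gripper":100,"dx":0,"dy":0,"dz":0.03,"spin":0},{"gripper":100,"dx":0,"dy":0,"dz":0.0297,"spin":0},{"gripper":100,"dx":0,"dy":0,"dz":0,"spin":0},{"gripper":50,"dx":0,"dy":0,"dz":0,"spin":0},{"gripper":50,"dx":0,"dy":0,"dz":0,"spin":0},{"gripper":50,"dx":0,"dy":0,"dz":0,"spin":0},{"gripper":50,"dx":0,"dy":0,"dz":0,"spin":0}], "grip_force": 25}}

```text
time: 5.2
ee_pos: [0.5501, 0.1049, 0.1087]
eef_rot: [0.29, 0.957, 0.0, 0.0]
ft_force: [0.8, -0.8, -0.1]
width: 0.0548
```

```bash
python3 st.py
```

```text
t 5.2 j [ 0.549  0.433 -1.009  1.703  0.387  1.222  0.429] p [0.5501 0.1049 0.1087] yaw 146.3 tilt [ 6.e-04 -1.e-04 -1.e+00]
F [ 0.77 -0.82 -0.09] T [ 0.04  -0.177 -0.035] tau7 0.002 w 0.05484895344527239
to ring in tool axes [-0.0012 -0.0002  0.0004]
```

{"api": "arm_command", "payload": {"increments": [{"gripper":40,"dx":0,"dy":0,"dz":0,"spin":0},{"gripper":40,"dx":0,"dy":0,"dz":0,"spin":0},{"gripper":40,"dx":0,"dy":0,"dz":0,"spin":0},{"gripper":40,"dx":0,"dy":0,"dz":0,"spin":0},{"gripper":40,"dx":0,"dy":0,"dz":0,"spin":5},{"gripper":40,"dx":0,"dy":0,"dz":0,"spin":0},{"gripper":40,"dx":0,"dy":0,"dz":0,"spin":0},{"gripper":40,"dx":0,"dy":0,"dz":0,"spin":0}], "grip_force": 25}}

```text
time: 6.2
ee_pos: [0.5502, 0.1051, 0.1086]
eef_rot: [0.331, 0.944, 0.0, 0.0]
ft_force: [0.9, 1.5, 5.4]
width: 0.0516
```

```bash
python3 st.py
```

```text
t 6.2 j [ 0.538  0.426 -0.993  1.703  0.378  1.219  0.35 ] p [0.5502 0.1051 0.1086] yaw 141.37 tilt [ 7.e-04  2.e-04 -1.e+00]
F [0.94 1.47 5.4 ] T [ 0.373 -0.49   0.098] tau7 -0.0496 w 0.051572860047284536
to ring in tool axes [-0.0013 -0.0003  0.0003]
```

{"api": "arm_command", "payload": {"increments": [{"gripper":40,"dx":0,"dy":0,"dz":0,"spin":10},{"gripper":40,"dx":0,"dy":0,"dz":0,"spin":10},{"gripper":40,"dx":0,"dy":0,"dz":0,"spin":10},{"gripper":40,"dx":0,"dy":0,"dz":0,"spin":5},{"gripper":40,"dx":0,"dy":0,"dz":0,"spin":0},{"gripper":40,"dx":0,"dy":0,"dz":0,"spin":0},{"gripper":40,"dx":0,"dy":0,"dz":0,"spin":0},{"gripper":40,"dx":0,"dy":0,"dz":0,"spin":0}]}}

```text
time: 7.2
ee_pos: [0.5508, 0.1054, 0.1086]
eef_rot: [0.599, 0.8, 0.001, 0.0]
ft_force: [4.1, 2.7, 2.9]
width: 0.0518
```

```bash
cat > tq.py <<'E'
from h import *
from scipy.spatial.transform import Rotation as Ro
T=[];t7=[]
for k in range(3):
    s=read_state();T.append(s['torque'][2]);t7.append(s['joint_torque'][6])
    if k<2: im=cams.camera('top')
R=Ro.from_quat(s['eef_rot']).as_matrix()
print('t',s['time'],'Tz',np.round(T,3),'tau7',np.round(t7,3),'yaw',round(np.degrees(np.arctan2(R[1,0],R[0,0])),2),'F',np.round(s['ft_force'],1),'p',np.round(s['ee_pos'],4),'j7',round(s['joint_positions'][6],3),'w',round(s['width'],4))
E
python3 tq.py
```

```text
t 7.3 Tz [ 0.008 -0.062 -0.032] tau7 [0.007 0.006 0.006] yaw 106.35 F [3.9 3.1 2.8] p [0.5508 0.1054 0.1086] j7 -0.217 w 0.0514
```

{"api": "arm_command", "payload": {"increments": [{"gripper":40,"dx":0,"dy":0,"dz":0,"spin":1},{"gripper":40,"dx":0,"dy":0,"dz":0,"spin":1},{"gripper":40,"dx":0,"dy":0,"dz":0,"spin":0.5},{"gripper":40,"dx":0,"dy":0,"dz":0,"spin":0},{"gripper":40,"dx":0,"dy":0,"dz":0,"spin":0},{"gripper":40,"dx":0,"dy":0,"dz":0,"spin":0},{"gripper":40,"dx":0,"dy":0,"dz":0,"spin":0},{"gripper":40,"dx":0,"dy":0,"dz":0,"spin":0}]}}

```text
time: 8.3
ee_pos: [0.5508, 0.1054, 0.1086]
eef_rot: [0.617, 0.787, 0.001, 0.0]
ft_force: [5.1, 1.7, 2.4]
width: 0.0512
```

```bash
python3 tq.py
```

```text
t 8.4 Tz [ 0.025 -0.012  0.06 ] tau7 [-0.021 -0.021 -0.021] yaw 103.85 F [4.6 2.5 2.5] p [0.5508 0.1054 0.1086] j7 -0.257 w 0.0515
```

{"api": "arm_command", "payload": {"increments": [{"gripper":40,"dx":0,"dy":0,"dz":0,"spin":9},{"gripper":40,"dx":0,"dy":0,"dz":0,"spin":8.5},{"gripper":40,"dx":0,"dy":0,"dz":0,"spin":0},{"gripper":40,"dx":0,"dy":0,"dz":0,"spin":1},{"gripper":40,"dx":0,"dy":0,"dz":0,"spin":1},{"gripper":40,"dx":0,"dy":0,"dz":0,"spin":0.5},{"gripper":40,"dx":0,"dy":0,"dz":0,"spin":0},{"gripper":40,"dx":0,"dy":0,"dz":0,"spin":0}]}}

```text
time: 9.4
ee_pos: [0.5512, 0.1054, 0.1087]
eef_rot: [0.744, 0.668, 0.001, 0.0]
ft_force: [5.6, 2.8, 0.5]
width: 0.0513
```

```bash
python3 tq.py
```

```text
t 9.5 Tz [ 0.053 -0.06   0.014] tau7 [-0.022 -0.021 -0.022] yaw 83.85 F [6.7 3.4 0.9] p [0.5512 0.1054 0.1087] j7 -0.585 w 0.0514
```

Run:
```python
from h import *
im=cams.camera('wrist')[:,:,::-1];cv2.imwrite('pics/w2.png',cv2.resize(im[170:384,150:380],None,fx=3,fy=2.7))
t=cams.camera('top')[:,:,::-1];cv2.imwrite('pics/t2.png',cv2.resize(t[165:245,180:280],None,fx=7,fy=7,interpolation=2))
```

```text
(no output)
```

View pics/w2.png

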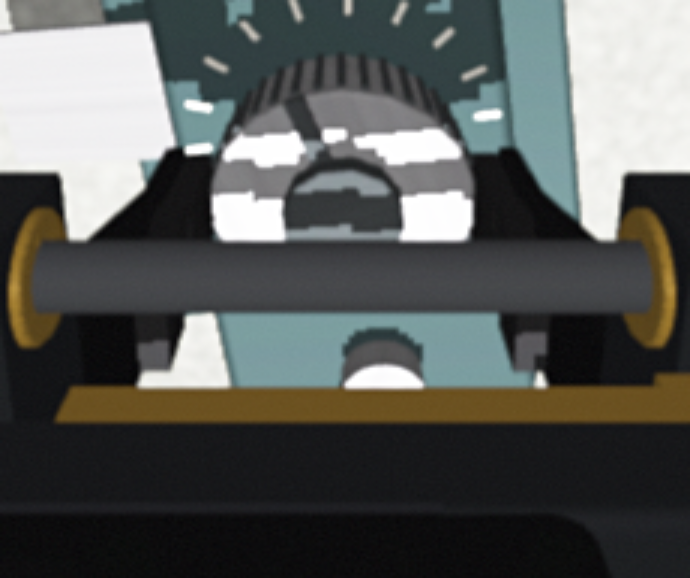

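The ridge sits at about (305,115) in the crop, at the same angle relative to the fingers as before. So the ring is turning with the gripper. On to the next click.

{"api": "arm_command", "payload": {"increments": [{"gripper":40,"dx":0,"dy":0,"dz":0,"spin":9},{"gripper":40,"dx":0,"dy":0,"dz":0,"spin":8.5},{"gripper":40,"dx":0,"dy":0,"dz":0,"spin":0},{"gripper":40,"dx":0,"dy":0,"dz":0,"spin":1},{"gripper":40,"dx":0,"dy":0,"dz":0,"spin":1},{"gripper":40,"dx":0,"dy":0,"dz":0,"spin":0.5},{"gripper":40,"dx":0,"dy":0,"dz":0,"spin":0},{"gripper":40,"dx":0,"dy":0,"dz":0,"spin":0}]}}

```text
time: 10.6
ee_pos: [0.5515, 0.1052, 0.1087]
eef_rot: [0.849, 0.529, 0.002, 0.0]
ft_force: [7.3, 2.3, 0.2]
width: 0.0518
```

```bash
python3 tq.py
```

```text
t 10.7 Tz [-0.005  0.06  -0.008] tau7 [-0.022 -0.021 -0.021] yaw 63.83 F [7.4 2.5 0.5] p [0.5515 0.1052 0.1087] j7 -0.915 w 0.0514
```

Nothing at 80°. Next is 100°.

{"api": "arm_command", "payload": {"increments": [{"gripper":40,"dx":0,"dy":0,"dz":0,"spin":9},{"gripper":40,"dx":0,"dy":0,"dz":0,"spin":8.5},{"gripper":40,"dx":0,"dy":0,"dz":0,"spin":0},{"gripper":40,"dx":0,"dy":0,"dz":0,"spin":1},{"gripper":40,"dx":0,"dy":0,"dz":0,"spin":1},{"gripper":40,"dx":0,"dy":0,"dz":0,"spin":0.5},{"gripper":40,"dx":0,"dy":0,"dz":0,"spin":0},{"gripper":40,"dx":0,"dy":0,"dz":0,"spin":0}]}}

```text
time: 11.7
ee_pos: [0.5517, 0.105, 0.1087]
eef_rot: [0.928, 0.373, 0.002, 0.0]
ft_force: [8.7, 1.1, 0.1]
width: 0.0512
```

```bash
python3 tq.py
```

```text
t 11.8 Tz [ 0.023  0.056 -0.035] tau7 [-0.021 -0.02  -0.02 ] yaw 43.82 F [ 9.2  2.1 -1.1] p [0.5517 0.105  0.1087] j7 -1.246 w 0.0515
```

{"api": "arm_command", "payload": {"increments": [{"gripper":40,"dx":0,"dy":0,"dz":0,"spin":9},{"gripper":40,"dx":0,"dy":0,"dz":0,"spin":8.5},{"gripper":40,"dx":0,"dy":0,"dz":0,"spin":0},{"gripper":40,"dx":0,"dy":0,"dz":0,"spin":1},{"gripper":40,"dx":0,"dy":0,"dz":0,"spin":1},{"gripper":40,"dx":0,"dy":0,"dz":0,"spin":0.5},{"gripper":40,"dx":0,"dy":0,"dz":0,"spin":0},{"gripper":40,"dx":0,"dy":0,"dz":0,"spin":0}]}}

```text
time: 12.8
ee_pos: [0.5519, 0.1047, 0.1087]
eef_rot: [0.978, 0.206, 0.002, 0.0]
ft_force: [9.0, 1.3, -0.5]
width: 0.0515
```

```bash
python3 tq.py
```

```text
t 12.9 Tz [0.108 0.092 0.046] tau7 [-0.1   -0.099 -0.099] yaw 23.82 F [ 9.5  1.4 -0.8] p [0.5519 0.1047 0.1087] j7 -1.579 w 0.0512
```

Contact begins at 120°, six clicks from the start. I'll press a little more.

{"api": "arm_command", "payload": {"increments": [{"gripper":40,"dx":0,"dy":0,"dz":0,"spin":0.5},{"gripper":40,"dx":0,"dy":0,"dz":0,"spin":0.5},{"gripper":40,"dx":0,"dy":0,"dz":0,"spin":0.5},{"gripper":40,"dx":0,"dy":0,"dz":0,"spin":0},{"gripper":40,"dx":0,"dy":0,"dz":0,"spin":0},{"gripper":40,"dx":0,"dy":0,"dz":0,"spin":0},{"gripper":40,"dx":0,"dy":0,"dz":0,"spin":0},{"gripper":40,"dx":0,"dy":0,"dz":0,"spin":0}]}}

```text
time: 13.9
ee_pos: [0.5518, 0.1048, 0.1087]
eef_rot: [0.981, 0.194, 0.002, 0.0]
ft_force: [9.4, 1.1, -1.4]
width: 0.0516
```

```bash
python3 tq.py
```

```text
t 14.0 Tz [0.194 0.237 0.257] tau7 [-0.23  -0.23  -0.231] yaw 22.34 F [ 9.7  2.  -0.3] p [0.5518 0.1047 0.1087] j7 -1.604 w 0.0516
```

{"api": "arm_command", "payload": {"increments": [{"gripper":40,"dx":0,"dy":0,"dz":0,"spin":0.4},{"gripper":40,"dx":0,"dy":0,"dz":0,"spin":0.3},{"gripper":40,"dx":0,"dy":0,"dz":0,"spin":0},{"gripper":40,"dx":0,"dy":0,"dz":0,"spin":0},{"gripper":40,"dx":0,"dy":0,"dz":0,"spin":0},{"gripper":40,"dx":0,"dy":0,"dz":0,"spin":0},{"gripper":40,"dx":0,"dy":0,"dz":0,"spin":0},{"gripper":40,"dx":0,"dy":0,"dz":0,"spin":0}]}}

```text
time: 15.0
ee_pos: [0.5518, 0.1048, 0.1087]
eef_rot: [0.982, 0.188, 0.002, 0.0]
ft_force: [9.6, 1.2, -0.4]
width: 0.0515
```

```bash
python3 tq.py
```

```text
t 15.1 Tz [0.346 0.368 0.33 ] tau7 [-0.313 -0.313 -0.313] yaw 21.64 F [ 9.3  2.1 -0.9] p [0.5518 0.1047 0.1087] j7 -1.616 w 0.0514
```

{"api": "arm_command", "payload": {"increments": [{"gripper":40,"dx":0,"dy":0,"dz":0,"spin":-10},{"gripper":40,"dx":0,"dy":0,"dz":0,"spin":-10},{"gripper":40,"dx":0,"dy":0,"dz":0,"spin":-10},{"gripper":40,"dx":0,"dy":0,"dz":0,"spin":-10},{"gripper":40,"dx":0,"dy":0,"dz":0,"spin":-10},{"gripper":40,"dx":0,"dy":0,"dz":0,"spin":-10},{"gripper":40,"dx":0,"dy":0,"dz":0,"spin":-4.7},{"gripper":40,"dx":0,"dy":0,"dz":0,"spin":0}]}}

```text
time: 16.1
ee_pos: [0.5511, 0.1054, 0.1086]
eef_rot: [0.729, 0.685, 0.001, 0.0]
ft_force: [6.8, 2.3, 1.0]
width: 0.0513
```

{"api": "arm_command", "payload": {"increments": [{"gripper":40,"dx":0,"dy":0,"dz":0,"spin":0},{"gripper":40,"dx":0,"dy":0,"dz":0,"spin":0},{"gripper":40,"dx":0,"dy":0,"dz":0,"spin":0},{"gripper":40,"dx":0,"dy":0,"dz":0,"spin":0},{"gripper":40,"dx":0,"dy":0,"dz":0,"spin":0},{"gripper":40,"dx":0,"dy":0,"dz":0,"spin":0},{"gripper":40,"dx":0,"dy":0,"dz":0,"spin":0},{"gripper":40,"dx":0,"dy":0,"dz":0,"spin":0}]}}

```text
time: 17.1
ee_pos: [0.5511, 0.1054, 0.1086]
eef_rot: [0.729, 0.684, 0.001, 0.0]
ft_force: [5.8, 3.5, 1.1]
width: 0.0515
```

```bash
python3 tq.py
```

```text
t 17.2 Tz [ 0.046  0.001 -0.001] tau7 [-0.023 -0.023 -0.023] yaw 86.35 F [6.  2.8 0.9] p [0.5512 0.1054 0.1087] j7 -0.543 w 0.0515
```

{"api": "arm_command", "payload": {"increments": [{"gripper":100,"dx":0,"dy":0,"dz":0,"spin":0},{"gripper":100,"dx":0,"dy":0,"dz":0,"spin":0},{"gripper":100,"dx":0,"dy":0,"dz":0,"spin":0},{"gripper":100,"dx":0,"dy":0,"dz":0,"spin":0},{"gripper":100,"dx":0,"dy":0,"dz":-0.03,"spin":0},{"gripper":100,"dx":0,"dy":0,"dz":-0.055,"spin":0},{"gripper":100,"dx":0,"dy":0,"dz":0,"spin":0},{"gripper":100,"dx":0,"dy":0,"dz":0,"spin":0}]}}

```text
time: 18.2
ee_pos: [0.5498, 0.1047, 0.1929]
eef_rot: [0.73, 0.684, -0.0, 0.0]
ft_force: [0.1, -0.2, -0.5]
width: 0.0872
```

```bash
python3 st.py
python3 - <<'E'
from h import *
i=cams.camera_info('wrist');im=cams.camera('wrist')[:,:,::-1].copy();cv2.imwrite('pics/w3.png',im)
import pickle;pickle.dump(i,open('w3.pkl','wb'))
t=cams.camera('top')[:,:,::-1];cv2.imwrite('pics/t3.png',cv2.resize(t[165:245,180:280],None,fx=7,fy=7,interpolation=2))
E
```

```text
t 18.2 j [ 0.434  0.29  -0.838  1.603  0.22   1.347 -0.497] p [0.5498 0.1047 0.1929] yaw 86.3 tilt [-2.e-04 -5.e-04 -1.e+00]
F [ 0.09 -0.23 -0.46] T [-0.028 -0.104 -0.013] tau7 0.0158 w 0.08716266415867158
to ring in tool axes [-0.0005  0.0013  0.0846]
```

View pics/w3.png

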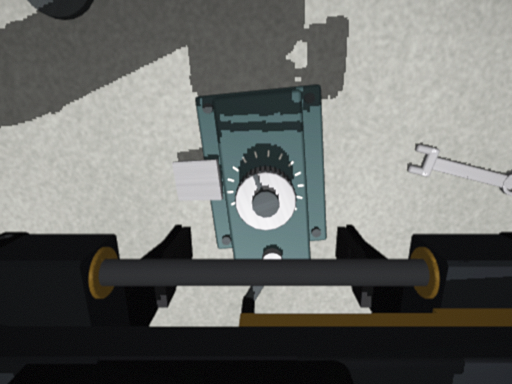

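View pics/t3.png

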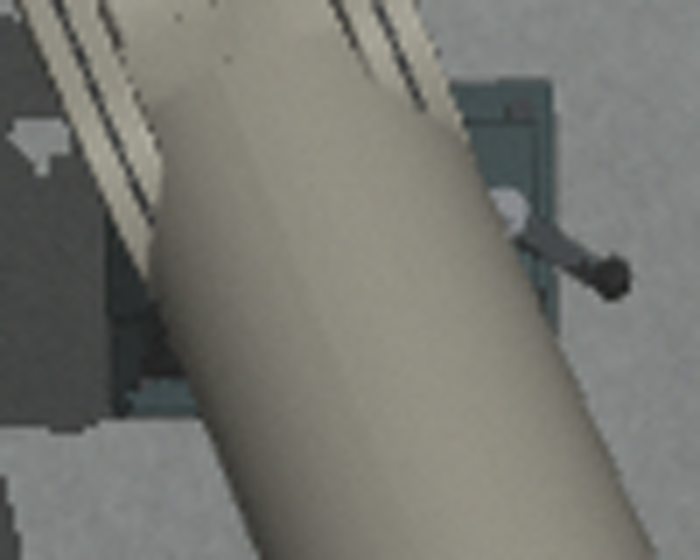

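Run:
```python
import cv2
a=cv2.imread('pics/w3.png')[130:260,190:340]; cv2.imwrite('pics/w3z.png',cv2.resize(a,None,fx=5,fy=5,interpolation=cv2.INTER_CUBIC))
```

```text
(no output)
```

View pics/w3z.png

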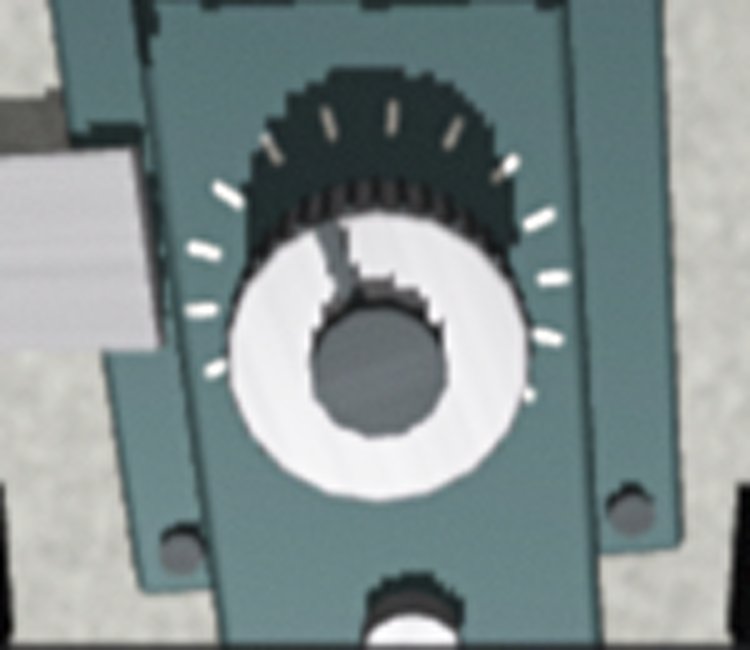

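The ridge has turned with the gripper by a net 60°, which is three clicks from the start. Touch was at six, so the ring is backed off three. Next is the lever: I'll cage the post between half-open fingers, with the jaws along world x.

{"api": "arm_command", "payload": {"increments": [{"gripper":50,"dx":0,"dy":0,"dz":0,"spin":-3.7},{"gripper":50,"dx":-0.041,"dy":-0.009,"dz":0,"spin":0},{"gripper":50,"dx":-0.041,"dy":-0.009,"dz":0,"spin":0},{"gripper":50,"dx":-0.042,"dy":-0.01,"dz":0,"spin":0},{"gripper":50,"dx":0,"dy":0,"dz":0,"spin":0},{"gripper":50,"dx":0,"dy":0,"dz":0,"spin":0},{"gripper":50,"dx":0,"dy":0,"dz":0,"spin":0},{"gripper":50,"dx":0,"dy":0,"dz":0,"spin":0}]}}

```text
time: 19.3
ee_pos: [0.522, -0.0181, 0.1932]
eef_rot: [0.706, 0.708, 0.0, -0.0]
ft_force: [-0.7, 0.2, -0.4]
width: 0.0437
```

```bash
python3 st.py
python3 - <<'E'
from h import *
ti=cams.camera_info('top');si=cams.camera_info('side');wi=cams.camera_info('wrist')
for p in([.522,-.019,.136],[.522,-.019,.108]): print(proj(si,p),proj(wi,p))
im=cams.camera('side')[:,:,::-1];cv2.imwrite('pics/s4.png',cv2.resize(im[110:260,180:340],None,fx=4,fy=4,interpolation=2))
im=cams.camera('wrist')[:,:,::-1];cv2.imwrite('pics/w4.png',im)
E
```

```text
t 19.3 j [ 0.671  0.182 -0.8    1.696  0.134  1.32  -0.153] p [ 0.522  -0.0181  0.1932] yaw 90.1 tilt [-1.e-04  3.e-04 -1.e+00]
F [-0.71  0.23 -0.41] T [ 0.055 -0.036 -0.032] tau7 -0.0085 w 0.04374744645953402
to ring in tool axes [0.122  0.0292 0.085 ]
[271.91751575 184.44389996] [264.29195543 200.24243836]
[271.72574455 191.58445977] [264.21147447 191.84055147]
```

View pics/s4.png

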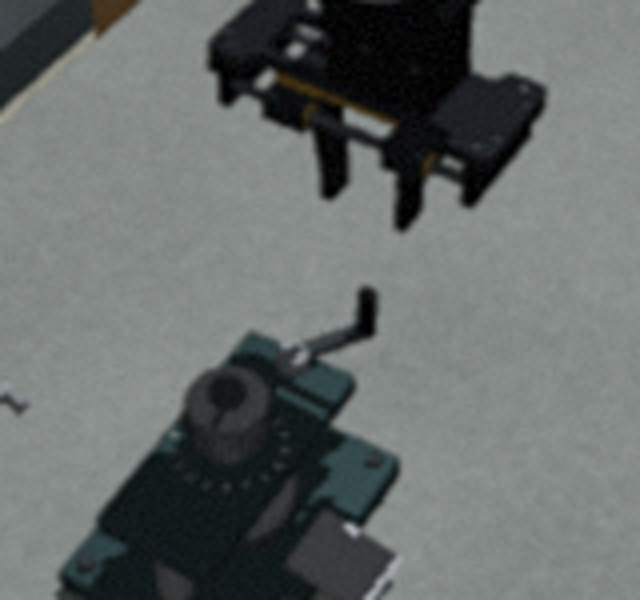

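View pics/w4.png

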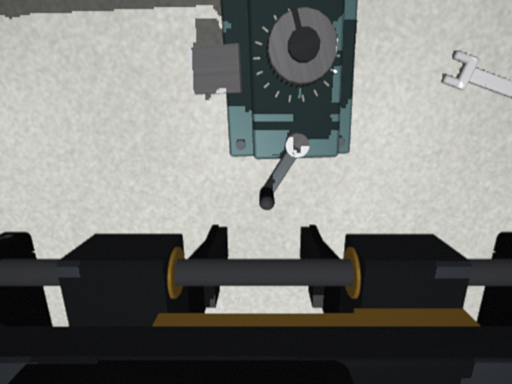

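The wrist view shows the post top at (266,201), against a predicted (264,200), and it lies between the fingers. I'll descend and then sweep.

{"api": "arm_command", "payload": {"increments": [{"gripper":50,"dx":-0.001,"dy":0.001,"dz":0.03,"spin":0},{"gripper":50,"dx":0,"dy":0,"dz":0.03,"spin":0},{"gripper":50,"dx":0,"dy":0,"dz":0.02,"spin":0},{"gripper":50,"dx":0,"dy":0,"dz":0,"spin":0},{"gripper":50,"dx":0,"dy":0,"dz":0,"spin":0},{"gripper":50,"dx":-0.001,"dy":0.01,"dz":0,"spin":0},{"gripper":50,"dx":-0.002,"dy":0.01,"dz":0,"spin":0},{"gripper":50,"dx":-0.003,"dy":0.01,"dz":0,"spin":0}]}}

```text
time: 20.4
ee_pos: [0.554, -0.0264, 0.1136]
eef_rot: [0.707, 0.707, 0.0, 0.0]
ft_force: [-0.9, 0.4, 0.4]
width: 0.0435
```

{"api": "arm_command", "payload": {"increments": [{"gripper":50,"dx":-0.002,"dy":0.01,"dz":0,"spin":0},{"gripper":50,"dx":0,"dy":0.01,"dz":0,"spin":0},{"gripper":50,"dx":0.002,"dy":0.01,"dz":0,"spin":0},{"gripper":50,"dx":0.003,"dy":0.008,"dz":0,"spin":0},{"gripper":50,"dx":0.003,"dy":0.006,"dz":0,"spin":0},{"gripper":50,"dx":0.003,"dy":0.005,"dz":0,"spin":0},{"gripper":50,"dx":0,"dy":0,"dz":0,"spin":0},{"gripper":50,"dx":0,"dy":0,"dz":0,"spin":0}]}}

```text
time: 21.4
ee_pos: [0.6018, -0.0172, 0.1134]
eef_rot: [0.707, 0.707, -0.0, 0.0]
ft_force: [0.6, -0.1, -0.0]
width: 0.0432
```

```bash
python3 st.py
```

```text
t 21.4 j [ 0.535  0.437 -0.744  1.594  0.309  1.232 -0.265] p [ 0.6018 -0.0172  0.1134] yaw 90.0 tilt [-1.e-04 -3.e-04 -1.e+00]
F [ 0.65 -0.11 -0.02] T [-0.074 -0.099 -0.03 ] tau7 -0.007 w 0.04318949432468283
to ring in tool axes [ 0.1212 -0.0508  0.0051]
```

{"api": "arm_command", "payload": {"increments": [{"gripper":50,"dx":0.001,"dy":0.002,"dz":0,"spin":0},{"gripper":50,"dx":0.001,"dy":0.002,"dz":0,"spin":0},{"gripper":50,"dx":0,"dy":0.001,"dz":0,"spin":0},{"gripper":50,"dx":0,"dy":0,"dz":0,"spin":0},{"gripper":50,"dx":0,"dy":0,"dz":0,"spin":0},{"gripper":50,"dx":0,"dy":0,"dz":0,"spin":0},{"gripper":50,"dx":0,"dy":0,"dz":0,"spin":0},{"gripper":50,"dx":0,"dy":0,"dz":0,"spin":0}]}}

```text
time: 22.4
ee_pos: [0.6069, -0.0151, 0.1133]
eef_rot: [0.707, 0.707, -0.0, 0.0]
ft_force: [-0.4, 0.2, -0.4]
width: 0.044
```

```bash
python3 st.py;  python3 - <<'E'
from h import *
im=cams.camera('side')[:,:,::-1];cv2.imwrite('pics/s5.png',cv2.resize(im[110:260,180:340],None,fx=4,fy=4,interpolation=2))
im=cams.camera('top')[:,:,::-1];cv2.imwrite('pics/t5.png',cv2.resize(im[165:245,180:280],None,fx=7,fy=7,interpolation=2))
E
```

```text
t 22.4 j [ 0.526  0.448 -0.741  1.581  0.315  1.236 -0.271] p [ 0.6069 -0.0151  0.1133] yaw 90.0 tilt [-0.e+00 -1.e-04 -1.e+00]
F [-0.41  0.18 -0.37] T [-0.    -0.08  -0.004] tau7 0.0001 w 0.04402462692853766
to ring in tool axes [ 0.1191 -0.0559  0.005 ]
```

View pics/s5.png

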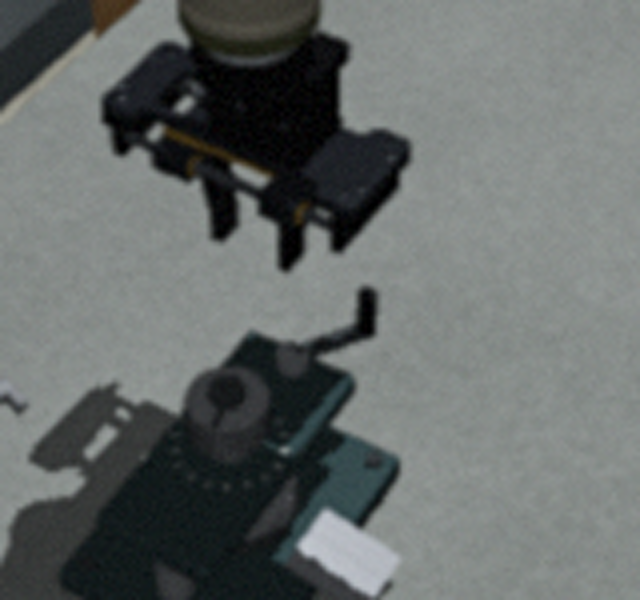

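Run:
```python
from h import *
si=cams.camera_info('side')
Q=lambda p:((p-[180,110]+.5)*4-.5)
for n,p in dict(tipA=[.585,-.0151,.1133],tipB=[.629,-.0151,.1133],start=[.523,-.019,.1135],tipA0=[.5,-.018,.1932],tipB0=[.544,-.018,.1932],posttop=[.523,-.0195,.136],ring=[.551,.1045,.142],hub=[.551,.1045,.15]).items(): print(n,Q(proj(si,p)))
```

```text
tipA [286.176481   289.52747014]
tipB [232.47686797 264.72669879]
start [367.27048358 321.71266692]
tipA0 [399.83591516 251.91330152]
tipB0 [340.57926691 225.77202893]
posttop [368.26552948 298.21518412]
ring [226.86159335 396.99156924]
hub [226.3669862  388.69149405]
```

View pics/t5.png

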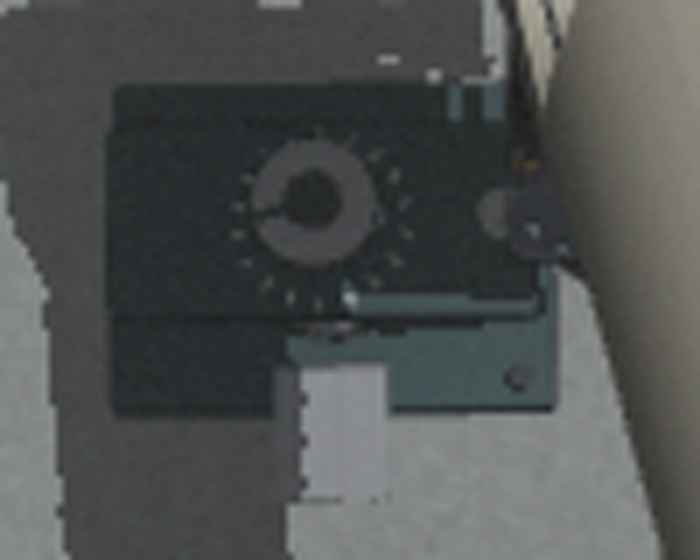

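Run:
```python
from h import *
from scipy.spatial.transform import Rotation as Ro
s=read_state();wi=cams.camera_info('wrist')
im=cams.camera('wrist')[:,:,::-1];cv2.imwrite('pics/w5.png',cv2.resize(im[150:384,150:380],None,fx=3,fy=2.5,interpolation=2))
c,d=ray(wi,(256,192));R=Ro.from_quat(s['eef_rot']).as_matrix()
print('cam in tool',R.T@(c-s['ee_pos']),'axis',R.T@d)
p=s['ee_pos']; y=R[:,1]
for z in(0,-.01,-.02,-.03):
    print(z,[proj(wi,p+y*k*.0218+R[:,2]*z+R[:,0]*q) for k in(-1,1) for q in(0.0095,)], proj(wi,p+y*.0218+R[:,2]*z))
```

```text
cam in tool [ 0.07537962 -0.00071544 -0.19117611] axis [-0.26671706 -0.02540182  0.96383422]
0 [array([232.85733551, 210.18086214]), array([296.14792724, 210.11180799])] [295.74279765 223.00012762]
-0.01 [array([231.3328991 , 215.15527642]), array([297.78652135, 215.08231045])] [297.33937948 228.53919755]
-0.02 [array([229.6480676 , 220.65307862]), array([299.59750494, 220.57573823])] [299.10155456 234.65276519]
-0.03 [array([227.77612116, 226.76145878]), array([301.60959305, 226.67919534])] [301.05649432 241.43509717]
```

View pics/w5.png

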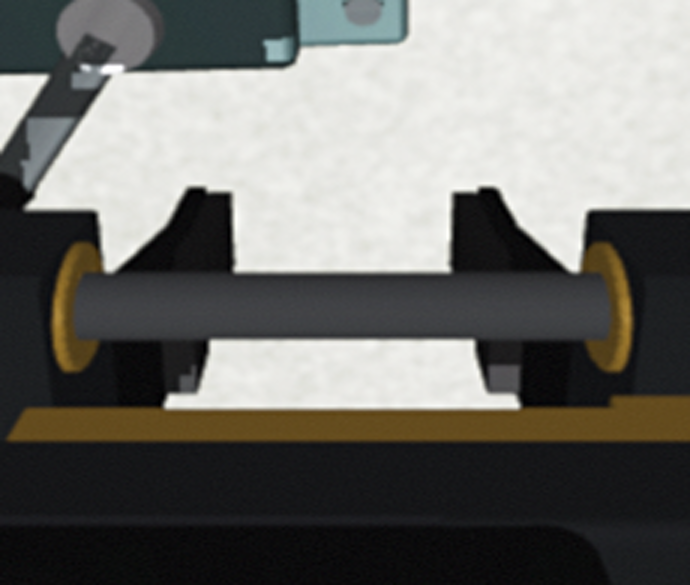

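The lever did not move. Both the wrist and side views put the visible fingertips about 25 mm above the reported TCP, so they passed over the post. I'll go back, descend about 25 mm lower with a force check, and sweep again.

{"api": "arm_command", "payload": {"increments": [{"gripper":50,"dx":0,"dy":0,"dz":-0.03,"spin":0},{"gripper":50,"dx":-0.002,"dy":-0.042,"dz":0,"spin":0},{"gripper":50,"dx":-0.002,"dy":-0.042,"dz":0,"spin":0},{"gripper":50,"dx":0,"dy":0,"dz":0,"spin":0},{"gripper":50,"dx":0,"dy":0,"dz":0.03,"spin":0},{"gripper":50,"dx":0,"dy":0,"dz":0.01,"spin":0},{"gripper":50,"dx":0,"dy":0,"dz":0.005,"spin":0},{"gripper":50,"dx":0,"dy":0,"dz":0,"spin":0}]}}

```text
time: 23.55
ee_pos: [0.5233, -0.0189, 0.0986]
eef_rot: [0.707, 0.707, 0.0, -0.0]
ft_force: [-0.6, 0.3, 0.6]
width: 0.0435
```

```bash
python3 st.py;  python3 - <<'E'
from h import *
im=cams.camera('side')[:,:,::-1];cv2.imwrite('pics/s6.png',cv2.resize(im[110:260,180:340],None,fx=4,fy=4,interpolation=2))
im=cams.camera('wrist')[:,:,::-1];cv2.imwrite('pics/w6.png',cv2.resize(im[150:384,150:380],None,fx=3,fy=2.5,interpolation=2))
E
```

```text
t 23.55 j [ 0.643  0.279 -0.788  1.812  0.216  1.139 -0.216] p [ 0.5233 -0.0189  0.0986] yaw 90.02 tilt [ 2.e-04  3.e-04 -1.e+00]
F [-0.56  0.34  0.6 ] T [-0.008 -0.063  0.022] tau7 -0.0454 w 0.043522798038161156
to ring in tool axes [ 0.1229  0.0277 -0.0097]
```

View pics/s6.png

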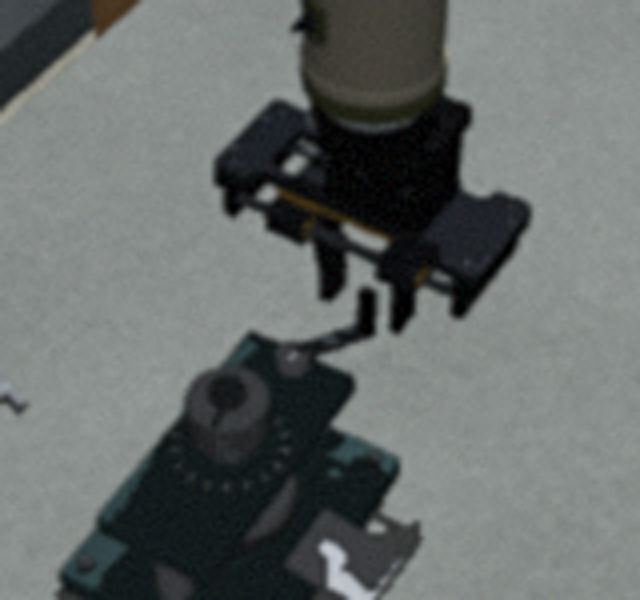

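View pics/w6.png

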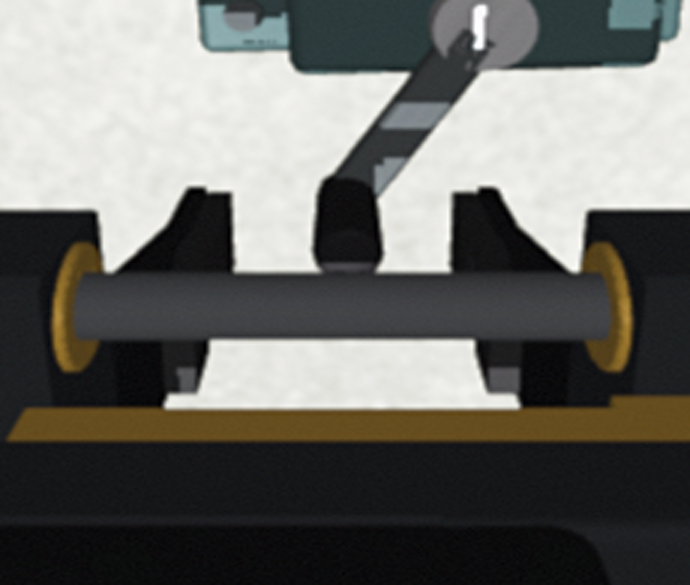

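The post is between the fingers, centred at about (348,220) in the crop. I'll lower 8 mm more and sweep along the arc.

{"api": "arm_command", "payload": {"increments": [{"gripper":50,"dx":0,"dy":0,"dz":0.008,"spin":0},{"gripper":50,"dx":0,"dy":0,"dz":0,"spin":0},{"gripper":50,"dx":-0.001,"dy":0.01,"dz":0,"spin":0},{"gripper":50,"dx":-0.001,"dy":0.008,"dz":0,"spin":0},{"gripper":50,"dx":-0.002,"dy":0.008,"dz":0,"spin":0},{"gripper":50,"dx":0,"dy":0,"dz":0,"spin":0},{"gripper":50,"dx":0,"dy":0,"dz":0,"spin":0},{"gripper":50,"dx":0,"dy":0,"dz":0,"spin":0}]}}

```text
time: 24.65
ee_pos: [0.5491, -0.0228, 0.0905]
eef_rot: [0.707, 0.707, 0.0, 0.0]
ft_force: [-0.3, 0.7, 0.2]
width: 0.0434
```

```bash
python3 st.py;  python3 - <<'E'
from h import *
im=cams.camera('wrist')[:,:,::-1];cv2.imwrite('pics/w7.png',cv2.resize(im[150:384,150:380],None,fx=3,fy=2.5,interpolation=2))
E
```

```text
t 24.65 j [ 0.61   0.347 -0.769  1.757  0.262  1.144 -0.238] p [ 0.5491 -0.0228  0.0905] yaw 90.02 tilt [ 5.e-04  1.e-04 -1.e+00]
F [-0.28  0.68  0.22] T [-0.052 -0.094  0.024] tau7 0.0 w 0.04340105838599449
to ring in tool axes [ 0.1268  0.002  -0.0178]
```

View pics/w7.png

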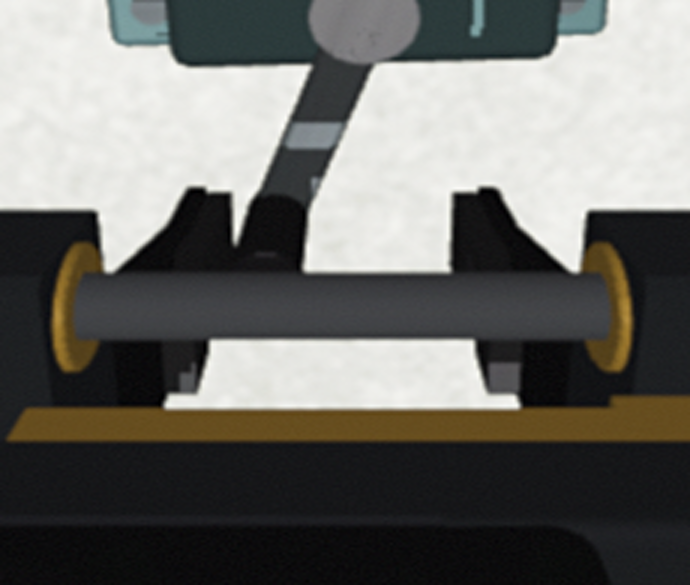

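The lever is moving: the post rests against the left finger at about (270,230), and the lever angle has changed. I'll carry on to the stop.

{"api": "arm_command", "payload": {"increments": [{"gripper":50,"dx":-0.004,"dy":0.01,"dz":0,"spin":0},{"gripper":50,"dx":-0.001,"dy":0.01,"dz":0,"spin":0},{"gripper":50,"dx":0,"dy":0.01,"dz":0,"spin":0},{"gripper":50,"dx":0.002,"dy":0.009,"dz":0,"spin":0},{"gripper":50,"dx":0.004,"dy":0.008,"dz":0,"spin":0},{"gripper":50,"dx":0.004,"dy":0.006,"dz":0,"spin":0},{"gripper":50,"dx":0,"dy":0,"dz":0,"spin":0},{"gripper":50,"dx":0,"dy":0,"dz":0,"spin":0}]}}

```text
time: 25.7
ee_pos: [0.6021, -0.0178, 0.0905]
eef_rot: [0.707, 0.707, 0.0, 0.0]
ft_force: [0.5, 0.2, -0.3]
width: 0.0432
```

```bash
python3 st.py;  python3 - <<'E'
from h import *
im=cams.camera('wrist')[:,:,::-1];cv2.imwrite('pics/w8.png',cv2.resize(im[150:384,150:380],None,fx=3,fy=2.5,interpolation=2))
E
```

```text
t 25.7 j [ 0.532  0.46  -0.738  1.618  0.327  1.191 -0.276] p [ 0.6021 -0.0178  0.0905] yaw 90.03 tilt [ 5.e-04  2.e-04 -1.e+00]
F [ 0.51  0.17 -0.3 ] T [-0.026 -0.086 -0.055] tau7 -0.0096 w 0.043232082754898614
to ring in tool axes [ 0.1218 -0.051  -0.0178]
```

View pics/w8.png

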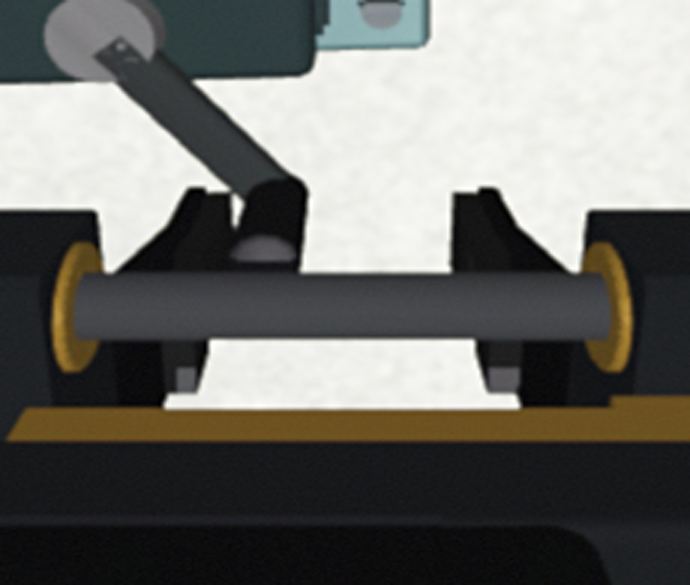

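{"api": "arm_command", "payload": {"increments": [{"gripper":50,"dx":0.001,"dy":0.002,"dz":0,"spin":0},{"gripper":50,"dx":0.001,"dy":0.001,"dz":0,"spin":0},{"gripper":50,"dx":0,"dy":0.001,"dz":0,"spin":0},{"gripper":50,"dx":0,"dy":0,"dz":0,"spin":0},{"gripper":50,"dx":0,"dy":0,"dz":0,"spin":0},{"gripper":50,"dx":0,"dy":0,"dz":0,"spin":0},{"gripper":50,"dx":0,"dy":0,"dz":0,"spin":0},{"gripper":50,"dx":0,"dy":0,"dz":0,"spin":0}]}}

```text
time: 26.75
ee_pos: [0.6052, -0.0162, 0.0902]
eef_rot: [0.707, 0.707, -0.001, -0.0]
ft_force: [-5.4, -0.6, 3.3]
width: 0.0435
```

```bash
python3 st.py
```

```text
t 26.75 j [ 0.524  0.468 -0.736  1.607  0.332  1.197 -0.281] p [ 0.6052 -0.0162  0.0902] yaw 90.0 tilt [-1.7e-03 -4.0e-04 -1.0e+00]
F [-5.44 -0.58  3.3 ] T [-0.213  1.165  0.05 ] tau7 -0.0278 w 0.043481940517112204
to ring in tool axes [ 0.1202 -0.0542 -0.018 ]
```

The force has reached 5.4 N, so the lever is at its stop. I'll back off, lift and clear the view.

{"api": "arm_command", "payload": {"increments": [{"gripper":50,"dx":0,"dy":-0.005,"dz":0,"spin":0},{"gripper":50,"dx":0,"dy":-0.003,"dz":-0.03,"spin":0},{"gripper":50,"dx":0,"dy":0,"dz":-0.05,"spin":0},{"gripper":50,"dx":0,"dy":0,"dz":-0.05,"spin":0},{"gripper":50,"dx":-0.055,"dy":0,"dz":0,"spin":0},{"gripper":50,"dx":-0.055,"dy":0,"dz":0,"spin":0},{"gripper":50,"dx":-0.055,"dy":0,"dz":0,"spin":0},{"gripper":50,"dx":-0.055,"dy":0,"dz":0,"spin":0}]}}

```text
time: 27.75
ee_pos: [0.598, -0.2379, 0.2207]
eef_rot: [0.707, 0.707, 0.0, 0.001]
ft_force: [2.1, -0.8, 1.4]
width: 0.0437
```

```bash
python3 st.py;  python3 - <<'E'
from h import *
im=cams.camera('top')[:,:,::-1];cv2.imwrite('pics/t9f.png',im);cv2.imwrite('pics/t9.png',cv2.resize(im[165:245,180:280],None,fx=7,fy=7,interpolation=2))
E
```

```text
t 27.75 j [ 0.79   0.439 -0.675  1.338  0.271  1.455  0.132] p [ 0.598  -0.2379  0.2207] yaw 90.01 tilt [ 1.2e-03 -5.0e-04 -1.0e+00]
F [ 2.12 -0.79  1.39] T [ 0.027 -0.125 -0.016] tau7 -1.3167 w 0.04369802550051677
to ring in tool axes [ 0.3419 -0.0471  0.1122]
```

View pics/t9.png

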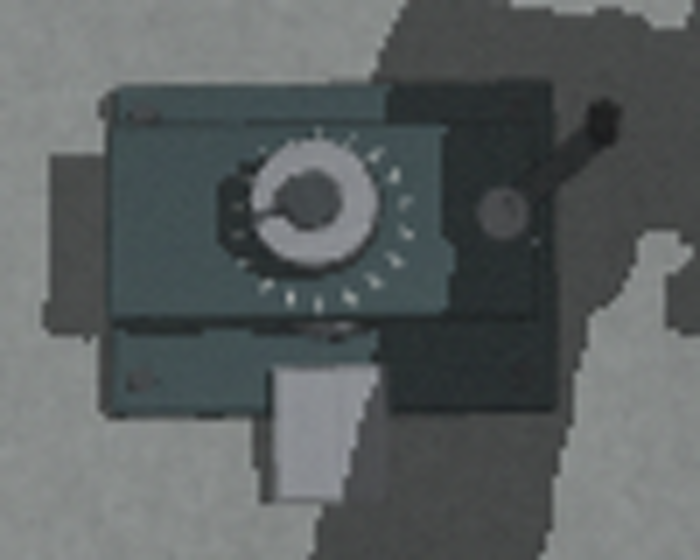

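View pics/t9f.png

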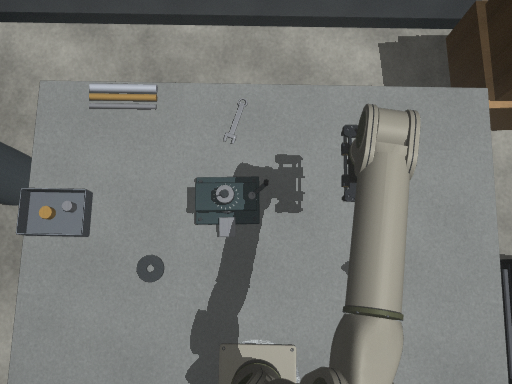

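{"api": "arm_command", "payload": {"increments": [{"gripper":50,"dx":0,"dy":0,"dz":0,"spin":0},{"gripper":50,"dx":0,"dy":0,"dz":0,"spin":0},{"gripper":50,"dx":0,"dy":0,"dz":0,"spin":0},{"gripper":50,"dx":0,"dy":0,"dz":0,"spin":0},{"gripper":50,"dx":0,"dy":0,"dz":0,"spin":0},{"gripper":50,"dx":0,"dy":0,"dz":0,"spin":0},{"gripper":50,"dx":0,"dy":0,"dz":0,"spin":0},{"gripper":50,"dx":0,"dy":0,"dz":0,"spin":0}]}}

```text
time: 28.8
ee_pos: [0.598, -0.2361, 0.2203]
eef_rot: [0.707, 0.707, -0.0, 0.0]
ft_force: [0.2, 1.4, 0.2]
width: 0.0438
```

Run:
```python
from h import *
ti=cams.camera_info('top')
Z=lambda x,y:((x+.5)/7-.5+180,(y+.5)/7-.5+165)
pv=onz(ti,Z(502,213),.112);p0=onz(ti,Z(614,277),.136);p1=onz(ti,Z(604,118),.136)
a=[np.arctan2(*(p-pv)[[1,0]]) for p in(p0,p1)];print(p1,a,a[1]-a[0],'abs lever',a[1]-(-np.pi/2-.7+.026))
c=onz(ti,Z(314,203),.142)
b=[np.degrees(np.arctan2(*(onz(ti,Z(*q),.142)-c)[[1,0]])) for q in((302,250),(262,213))];print('ridge',b,(b[0]-b[1])%360)
```

```text
[ 0.59017428 -0.01570201  0.136     ] [np.float64(-2.1324404926848257), np.float64(-0.848830412587768)] 1.2836100800970578 abs lever 1.395965914207129
ridge [np.float64(167.6702610032404), np.float64(102.17971654213207)] 65.49054446110833
```

```bash
python3 -c "
from bench import job
print(job.close_job())"
```

```text
the job is handed in; nothing more can be done
None
```

The mill gap is set: the ring is backed off three clicks from touch, the lock lever is at its far stop and released, and the job is handed in (no verdict reported).

- **Touch:** I turned the ring clockwise click by click. Torque stayed near 0.02 N m until the sixth click (120°), then rose to about 0.31–0.35 N m, and I stopped there.
- **Back-off:** I turned back three clicks and released. The wrist view shows the ring a net 60° from its start, which is three clicks. A coarser reading from the top view gave 65°, still closest to three clicks. The plate gap itself cannot be seen, so it rests on this click count.
- **Lever:** My first sweep passed over the post without touching it. Both cameras showed the fingertips about 25 mm higher than the reported tool position. I repeated the sweep lower, and the lever moved until it met its stop at 5.4 N. The top view puts its angle at about 1.40 rad.
- **Ring grip:** The same offset means I gripped the ring nearer its top edge than planned. It still turned with the gripper; just before release the torque hinted at a slip of about 2.5°, well under half a click.
- **Other items:** The last top view showed the spare plate and wrench where they started. The arm hid the bottle in that picture. I passed over it only on the first move, and felt no contact.

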